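# Deburr the bore of a sleeve with a swivel-blade tool

## Task

Take the orange deburring tool out of its stand, hook its blade into the bore of the aluminium sleeve and, beginning at the yellow mark, run it one full circle counter-clockwise (seen from above) along the bore's edge, pulling outward lightly and steadily so that it stays on the edge all the way round and never bites hard. Then hang the tool back in its stand, seated and upright, and let go; leave the tape, the plug and the nippers where they lie.

Things in the scene. Friction and masses are not known exactly. Their poses are not given: they have to be found in the camera images.
- deburrer: hand deburring tool, loose, about 135 g, upright in the stand. Origin: on its axis at the underside of the black flange (40 mm across, 5 mm thick), z up. Above the flange an orange square handle, 22 x 22 mm (sides along x, y), z +5 to +66 mm; below it a steel nose 26 mm across, 14 mm long, then the blade. The pull on the blade levers on the grip: hold it low and firmly (40 N or more)
- blade: steel hook under the nose that swivels freely and endlessly about the tool's axis. Origin and z as the tool's; x points from the axis to the pin. An arm (5 mm thick, underside 22.5 mm below the flange's underside) runs 10 mm out to a round pin, 5 mm across, pointing down. At the start it points away from the robot within 85 degrees. Pulls of 5 to 8 N are good; above 15 N it spoils the edge
- blade_tip (a point): lower end of the blade's pin, 10 mm from the tool's axis, 34.5 mm below the flange's underside. Pulled outward, the pin hooks the bore's edge from inside while the tool's axis travels outside the bore, above the sleeve's wall; the hook swings round by itself as the tool goes round (the handle need not turn), the pin trailing up to 50 degrees behind the pull by friction
- nest: fixed nest: blue plate 124 mm square, 12 mm thick, aluminium pot 104 mm across, 40 mm high; origin under its centre, x and y along the plate's sides, z up. A yellow mark on plate and pot lies on its -x side, towards the robot. In the pot a rubber bush holds an upright aluminium sleeve: outside 60 mm, bore 44 mm, 24 mm deep, upper edge 62 mm above the nest's underside
- nest_mouth (a point): centre of the nest at the height of the sleeve's upper edge, axes as the nest's. The bush was put in by hand: the true centre of the bore lies up to 6 mm off this point along each of x and y, differently each time and not measured. The rubber gives about 1 mm sideways per 12 N. With the pin's end 8 mm below the edge the blade's arm clears the sleeve by 4 mm
- stand_top (a point): centre of the hole in the fixed tool stand, at its upper face, 70 mm above the stand's underside. Grey plate 70 x 56 mm, 12 mm thick, hole 30 mm across, on four legs; the tool's flange rests on the upper face (tool origin at this point), nose in the hole, blade free below
- tape: roll of black tape, 62 mm across, 19 mm high, lying flat; origin under its centre; leave alone
- plug: grey and black cable connector, 62 x 19 x 19 mm, lying; origin under its centre; leave alone
- nipper: small teal nippers, 133 x 61 x 13 mm, lying flat; origin under their centre; leave alone
Not all that is in view belongs to the job. Leave any blue or pink look-alike of the part that bears stand_top alone.

How it is judged:
By the outcome, as a careful person would: the job done as asked, in the order asked, and still so for the second after the job is handed in, with the robot touching nothing.
It also fails if it takes over 72 s, if anything falls off the work surface, if the arm or the gripper's body presses on something with over 40 N, if the wrist force passes 120 N, or if a joint passes its speed limit or range.

## Robot

A 6-joint arm with a two-finger parallel gripper is mounted at the origin on a cart in front of the work surface, level with it; the furniture and walls round the work are solid. World frame = base frame: x ahead of the robot, y to its left, z up, the work surface at z = 0. Lengths are in m, angles in rad, forces in N, time in s.
With the tool pointing down it reaches from about 0.35 to 0.975 m from the base axis. Payload 4.9 kg.
Tool frame: the origin (TCP) lies at the very end of the fingers, on their centre line; the grasp point (between the pads) lies 19 mm behind it; z points along the fingers, y is the line along which they close (so a half turn about z gives the same grasp; the last joint's range is limited). The gripper opens to 85 mm and grips with 20 to 120 N. Pads are 22 mm wide; open, the fingers measure 114 mm over their backs; the gripper's body (76 mm by 85 mm) begins 54 mm behind the grasp point. The pads swing forward as they close: fully open they stand 13 mm farther back than shut.
Start: joints at [1.174, 0.053, 1.613, -0, 1.476, -0.119], TCP at [0.171, 0.601, 0.231] pointing down, gripper open.
Joint ranges: [-3.01, 3.01], [-1.01, 2.22], [0.06, 2.58], [-1.02, 4.17], [0.09, 2.62], [-3.14, 3.14]. Speed limits (rad/s): [2.57, 2.57, 3.14, 3.14, 3.14, 3.14].

## Interface

Orientations are given as a rotation vector (axis times angle).
In Python, from station import ctrl, optics, job gives the robot as it stands.
- The arm moves only by the shell command python3 -m jog 'ROWS' [OPENING] [FORCE]. ROWS is JSON, a list of rows, each a list of 2 entries, a list of its own where there are three numbers: the shift along the tool's x, y, z in m, then the turn, a rotation vector about the tool's x, y, z in rad. A call has 1 to 5 rows; each row is the pose to reach, as a shift and turn from the pose commanded when the call began, along the tool's axes at that moment; what a row does not reach only later rows make up. A row lasts 1/10 s, in which the tool goes at most 50 mm and 8.59 degrees, less where a joint would pass 70% of its speed; a pose out of reach is approached as far as the arm can. A call with a gripper value outside its range is refused whole. OPENING is the opening, from 0 (shut) to 1 (fully open), set as the call begins (- or left out, the last holds). The fingers move at their own pace and stop on an object; FORCE is the grip in N (left out, the last holds). Time passes only in rows, so rows that repeat a pose let the fingers close. It gives the time, the measured TCP pose, the force, the opening and the grip force at its end, in the units of the state.
- ctrl.get_obs(): the state, without advancing time (a new reading comes with each control period).
- optics.get_image(name): name is "scene" or "side" or "wrist"; returns a dict with "image" (420x560x3 uint8, blue, green, red), "fx", "fy", "cx", "cy" (pixels), "D" ([k1, k2, p1, p2, k3] as OpenCV has them; the pictures are not rectified), "rvec" (rotation vector, rad) and "tvec" (3), from world to camera coordinates, as OpenCV has them; the wrist camera has in their place "mount" (4x4, takes a point from camera to tool coordinates, whose origin is the TCP and whose axes are the flange's). Camera axes: x right, y down, z forward; pixel columns grow to the right and rows downward; lengths in m; the calibration is good to about 2 mm. A picture is of the moment at which its call begins: read the wrist's pose just before it. There is no depth.
- job.finish_job(): hands the job in; it is judged then, once.
The state is a dict: "t": time; "q": joint angles; "dq": joint speeds; "effort": joint torques, N m; "tool_pos": TCP position; "tool_rot": TCP orientation; "contact_force": force on the tool from outside, world axes, zero at the start; "wrist_torque": the same for the moment, N m; "opening": finger opening in m; "grip_force": force on a finger pad.
Only numpy, scipy, OpenCV 4.12 (cv2) and the standard library are available. Lean on these libraries where they do the work, as an engineer would, in place of code of your own. Each camera call takes 0.05 s, during which the arm holds its last target. There are 200 camera calls.

## Working session

There is one attempt and no reset: what is moved stays moved. The work goes in short steps, Python scripts to look and compute and a shell command to move; the robot and the scene stay as the last step left them, time stands still between calls to the robot, and variables do not carry over. Pictures are saved under pics/ and viewed, at most 10 in all, crops included, and the job is handed in when it is done.

```bash
ls; mkdir -p pics
python3 - <<'E'
from station import ctrl, optics, job
import cv2
o=ctrl.get_obs(); print({k:(v if k in('t','tool_pos','tool_rot','contact_force','opening') else 0) for k,v in o.items()})
for n in("scene","side"):
    d=optics.get_image(n); cv2.imwrite(f"pics/{n}0.png",d["image"])
    import pickle; pickle.dump(d,open(f"{n}0.pkl","wb"))
    print(n,d["fx"],d["cx"],d["D"],d["rvec"],d["tvec"])
E
```

```text
pics
{'t': 0.0, 'q': 0, 'dq': 0, 'effort': 0, 'tool_pos': array([0.17116135, 0.60045336, 0.23006786]), 'tool_rot': array([-4.34904861e-01, -3.11079513e+00,  3.07902572e-03]), 'contact_force': array([ 0.58138774,  0.36475911, -0.21527064]), 'wrist_torque': 0, 'grip_force': 0, 'opening': 0.08546909117032653}
scene 412.80645105090355 280.3028048116672 [-0.11919572  0.          0.          0.          0.        ] [ 2.15394507 -1.11745982  0.43520678] [-0.21540693  0.44050536  0.62770049]
side 541.8372717506709 286.37982892965584 [-0.10601314  0.          0.          0.          0.        ] [ 0.57803959  2.7766707  -0.9495916 ] [ 0.44951027 -0.19428563  1.26668462]
```

View pics/scene0.png

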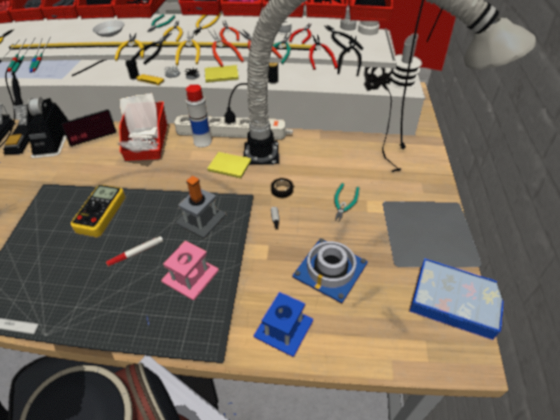

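View pics/side0.png

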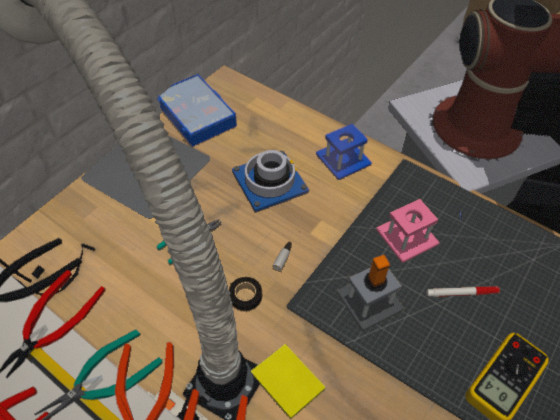

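The grey stand with the orange tool is at scene (200,212) and side (376,290). The pink stand, scene (190,268), and the blue one, scene (285,320), are empty look-alikes. The nest is at scene (331,265) and side (270,178). One enlarged crop should confirm this and give the positions.

```bash
cat > h.py <<'E'
import numpy as np, cv2, pickle
from scipy.spatial.transform import Rotation as R
def ray(d,uv):
    K=np.array([[d["fx"],0,d["cx"]],[0,d["fy"],d["cy"]],[0,0,1]])
    n=cv2.undistortPoints(np.array([[uv]],float),K,np.array(d["D"]))[0,0]
    M=cv2.Rodrigues(np.array(d["rvec"],float))[0]; t=np.array(d["tvec"],float).ravel()
    return -M.T@t, M.T@np.array([n[0],n[1],1.])
def onz(d,uv,z):
    c,r=ray(d,uv); return c+r*(z-c[2])/r[2]
def tri(d1,u1,d2,u2):
    c1,r1=ray(d1,u1);c2,r2=ray(d2,u2)
    s=np.linalg.lstsq(np.c_[r1,-r2],c2-c1,rcond=None)[0]
    a,b=c1+s[0]*r1,c2+s[1]*r2
    return (a+b)/2,np.linalg.norm(a-b)
def proj(d,P):
    K=np.array([[d["fx"],0,d["cx"]],[0,d["fy"],d["cy"]],[0,0,1]])
    return cv2.projectPoints(np.atleast_2d(np.array(P,float)),np.array(d["rvec"],float),np.array(d["tvec"],float),K,np.array(d["D"]))[0][:,0]
E
python3 - <<'E'
import pickle,cv2,numpy as np
s=pickle.load(open("scene0.pkl","rb"))["image"];d=pickle.load(open("side0.pkl","rb"))["image"]
f=lambda im,x,y:cv2.resize(im[y:y+75,x:x+100],None,fx=4,fy=4,interpolation=cv2.INTER_CUBIC)
cv2.imwrite("pics/crop.png",np.vstack([np.hstack([f(s,155,168),f(d,325,250)]),np.hstack([f(s,282,232),f(d,220,140)])]))
E
```

```text
(no output)
```

View pics/crop.png

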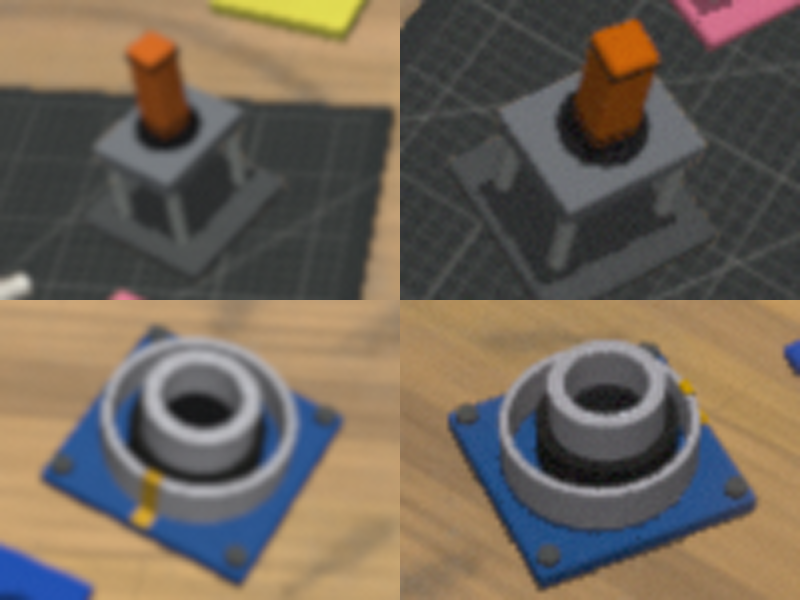

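Run:
```python
from h import *
s=pickle.load(open("scene0.pkl","rb"));d=pickle.load(open("side0.pkl","rb"))
A=lambda x,y:(155+x/4,168+y/4); B=lambda x,y:(325+(x-400)/4,250+y/4)
C=lambda x,y:(282+x/4,232+(y-300)/4); D=lambda x,y:(220+(x-400)/4,140+(y-300)/4)
p=lambda n,x:print(n,np.round(x,4))
for n,a,b in(("flange",A(167,128),B(603,125)),("htop",A(153,48),B(627,48)),("sleeve",C(202,398),D(607,387)),("mark",C(145,518),D(703,417))):
    q,e=tri(s,a,d,b); p(n,[*q,e])
for n,a,z in(("flange",A(167,128),.075),("htop",A(153,48),.136),("sleeve",C(202,398),.062)):p(n+" scene",onz(s,a,z))
for n,a,z in(("flange",B(603,125),.075),("htop",B(627,48),.136),("sleeve",D(607,387),.062)):p(n+" side",onz(d,a,z))
for im,F,cs in((s,A,[(95,148),(168,188),(243,105)]),(d,B,[(500,108),(570,212),(705,142)])):
    for c in cs:p("stand",onz(im,F(*c),.07))
for im,F,cs in((s,C,[(43,478),(240,585),(342,418),(157,325)]),(d,D,[(450,418),(542,587),(755,495),(655,345)])):
    for c in cs:p("nest",onz(im,F(*c),.012))
```

```text
flange [0.4629 0.3045 0.0724 0.0035]
htop [0.464  0.3046 0.135  0.0059]
sleeve [ 0.5131 -0.032   0.0578  0.004 ]
mark [ 0.459  -0.0324  0.0118  0.0067]
flange scene [0.4626 0.3012 0.075 ]
htop scene [0.4654 0.3016 0.136 ]
sleeve scene [ 0.512  -0.0344  0.062 ]
flange side [0.4627 0.3067 0.075 ]
htop side [0.4621 0.3069 0.136 ]
sleeve side [ 0.5134 -0.0266  0.062 ]
stand [0.4297 0.3287 0.07  ]
stand [0.4313 0.2719 0.07  ]
stand [0.5056 0.2811 0.07  ]
stand [0.4972 0.2794 0.07  ]
stand [0.4938 0.3354 0.07  ]
stand [0.4245 0.3294 0.07  ]
nest [0.4519 0.0238 0.012 ]
nest [ 0.4553 -0.0956  0.012 ]
nest [ 0.5786 -0.09    0.012 ]
nest [0.5765 0.0289 0.012 ]
nest [ 0.5812 -0.0814  0.012 ]
nest [0.5783 0.043  0.012 ]
nest [0.4546 0.0305 0.012 ]
nest [ 0.4592 -0.088   0.012 ]
```

The stand (hole about 0.463, 0.304) and the nest (centre about 0.517, -0.030) fit the given sizes. Next: a move helper and the lamp's height, so I can go above the stand.

```bash
cat >> h.py <<'E'
def plan(pos,yaw,base=None):
    """shift/turn in tool axes from measured pose (or base=(pos,rotvec)) to pos, tool down, tool y at yaw(deg) from world +y"""
    from station import ctrl
    o=ctrl.get_obs(); p,r=(o["tool_pos"],o["tool_rot"]) if base is None else base
    R0=R.from_rotvec(r); y=np.radians(yaw)
    Y=np.array([-np.sin(y),np.cos(y),0]);Z=np.array([0,0,-1.]);T=R.from_matrix(np.c_[np.cross(Y,Z),Y,Z])
    print("t",o["t"],"shift",np.round(R0.inv().apply(np.array(pos)-p),4),"turn",np.round((R0.inv()*T).as_rotvec(),4))
def wcam():
    """wrist picture as world-calibrated dict"""
    from station import ctrl,optics
    o=ctrl.get_obs(); d=dict(optics.get_image("wrist")); T=np.eye(4);T[:3,:3]=R.from_rotvec(o["tool_rot"]).as_matrix();T[:3,3]=o["tool_pos"]
    M=np.linalg.inv(T@np.array(d["mount"])); d["rvec"]=cv2.Rodrigues(M[:3,:3])[0];d["tvec"]=M[:3,3]; return d
E
python3 - <<'E'
from h import *
s=pickle.load(open("scene0.pkl","rb"));d=pickle.load(open("side0.pkl","rb"))
print("head?",tri(s,(505,40),d,(15,10)), "base",onz(s,(262,155),0))
for c in [(225,360),(195,260),(165,180),(120,90),(70,10)]:
    print([np.round(onz(d,c,z),2) for z in (.1,.3,.5)])
for c in [(258,120),(260,60),(275,15)]:
    print([np.round(onz(s,c,z),2) for z in (.1,.3,.5)])
w=wcam(); print(w["mount"],w["fx"])
plan([.43,.304,.30],4)
E
```

```text
head? (array([ 0.88298447, -0.16557252,  0.42943163]), np.float64(0.00917415823520268)) base [0.7492441 0.3320007 0.       ]
[array([0.75, 0.35, 0.1 ]), array([0.76, 0.43, 0.3 ]), array([0.78, 0.51, 0.5 ])]
[array([0.73, 0.16, 0.1 ]), array([0.75, 0.29, 0.3 ]), array([0.77, 0.42, 0.5 ])]
[array([ 0.73, -0.03,  0.1 ]), array([0.75, 0.15, 0.3 ]), array([0.77, 0.33, 0.5 ])]
[array([ 0.75, -0.32,  0.1 ]), array([ 0.76, -0.07,  0.3 ]), array([0.78, 0.19, 0.5 ])]
[array([ 0.8, -0.7,  0.1]), array([ 0.8 , -0.35,  0.3 ]), array([0.8 , 0.01, 0.5 ])]
[array([0.77, 0.36, 0.1 ]), array([0.55, 0.17, 0.3 ]), array([ 0.32, -0.01,  0.5 ])]
[array([1.05, 0.57, 0.1 ]), array([0.74, 0.32, 0.3 ]), array([0.43, 0.07, 0.5 ])]
[array([1.4 , 0.76, 0.1 ]), array([0.99, 0.45, 0.3 ]), array([0.57, 0.15, 0.5 ])]
[[ 1.67627800e-04 -9.49731289e-01 -3.13066208e-01  8.07954440e-02]
 [ 9.99999976e-01  2.02406527e-04 -7.85904555e-05 -5.21613632e-04]
 [ 1.38006458e-04 -3.13066187e-01  9.49731301e-01 -1.42492423e-01]
 [ 0.00000000e+00  0.00000000e+00  0.00000000e+00  1.00000000e+00]] 345.5157325750541
t 0.15 shift [-0.3302 -0.2144 -0.0694] turn [-0.0015 -0.0004 -0.3476]
```

```bash
python3 -m jog '[[[-0.33,-0.214,-0.069],[0,0,-0.348]],[[-0.33,-0.214,-0.069],[0,0,-0.348]],[[-0.33,-0.214,-0.069],[0,0,-0.348]],[[-0.33,-0.214,-0.069],[0,0,-0.348]],[[-0.33,-0.214,-0.069],[0,0,-0.348]]]'
python3 -c "
from h import *
plan([.43,.304,.25],4)"
```

```text
t: 0.65
tool_pos: [0.3322, 0.416, 0.274]
tool_rot: [0.111, -3.14, 0.0]
contact_force: [0.5, 0.4, 0.7]
opening: 0.0853
grip_force: 0.0
t 0.65 shift [-0.0896 -0.1187  0.024 ] turn [-0.0002 -0.0001  0.0009]
```

```bash
python3 -m jog '[[[-0.09,-0.119,0.024],[0,0,0]],[[-0.09,-0.119,0.024],[0,0,0]],[[-0.09,-0.119,0.024],[0,0,0]],[[-0.09,-0.119,0.024],[0,0,0]],[[-0.09,-0.119,0.024],[0,0,0]]]'
python3 -c "
from h import *
d=wcam(); pickle.dump(d,open('w1.pkl','wb'))
im=d['image']
for P in ([.463,.304,.136],[.463,.304,.075]): print(proj(d,P))
c=proj(d,[.463,.304,.1])[0].astype(int); x,y=np.clip(c[0]-133,0,560-266),np.clip(c[1]-100,0,220); print(x,y)
cv2.imwrite('pics/w1.png',cv2.resize(im[y:y+200,x:x+266],None,fx=3,fy=3,interpolation=cv2.INTER_CUBIC))"
```

```text
t: 1.15
tool_pos: [0.4299, 0.3044, 0.2494]
tool_rot: [0.106, -3.138, 0.0]
contact_force: [0.1, 0.6, -0.4]
opening: 0.0853
grip_force: 0.0
[[274.22029722 245.3255627 ]]
[[274.69174185 219.7723423 ]]
141 129
```

View pics/w1.png

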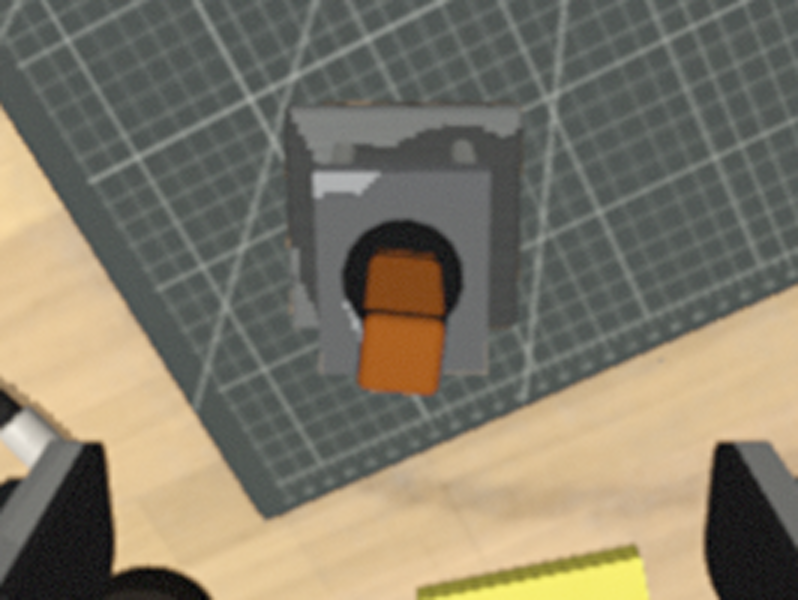

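The picture shows the handle top centred at w1 (401,354), the flange at (403,278), and the handle turned about 5° from the gripper.

```bash
python3 -c "
from h import *
d=pickle.load(open('w1.pkl','rb'))
f=lambda x,y,z:onz(d,(141+x/3,129+y/3),z)
print(f(401,354,.136),f(403,278,.075))
a,b,c,e=[f(*p,.136) for p in((364,315),(445,320),(438,395),(357,390))]
for v in(b-a,c-e,e-a,c-b): print(np.linalg.norm(v),np.degrees(np.arctan2(v[1],v[0])))
p=[f(*p,.07) for p in((313,170),(490,170),(488,373),(320,375))]; print(np.mean(p,0))
for i in range(4): v=p[(i+1)%4]-p[i]; print(np.linalg.norm(v),np.degrees(np.arctan2(v[1],v[0])))
plan([.464,.3035,.20],0)
"
```

```text
[0.46444653 0.30445578 0.136     ] [0.46491747 0.30475349 0.075     ]
0.021605378919240005 90.06631876293129
0.022151728906869332 89.97106211437014
0.022138349285456542 -1.8404814448522477
0.02216373591611886 -0.42565410841560747
[0.46581663 0.30471572 0.07      ]
0.05656171133036349 93.8728188798783
0.0712065823528936 4.7451993502991225
0.057322556511677454 -85.377342437013
0.07194924494790642 -175.86581721635798
t 1.2 shift [-0.0344 -0.0043  0.0497] turn [ 0.0002 -0.0008  0.0695]
```

```bash
python3 -m jog '[[[-0.035,0,0.04],[0,0,0.068]],[[-0.035,0,0.07],[0,0,0.068]],[[-0.035,0,0.11],[0,0,0.068]],[[-0.035,0,0.14],[0,0,0.068]],[[-0.035,0,0.14],[0,0,0.068]]]'
python3 -c "
from h import *
plan([.465,.3045,.08],0)"
```

```text
t: 1.7
tool_pos: [0.4601, 0.3077, 0.1047]
tool_rot: [0.008, -3.132, 0.007]
contact_force: [-0.9, -0.4, -0.6]
opening: 0.085
grip_force: 0.0
t 1.7 shift [-0.0052 -0.0031  0.0247] turn [-0.0042 -0.0093  0.0049]
```

```bash
python3 -m jog '[[[0,0,0],[0,0,0]],[[0,0,0],[0,0,0]]]'
python3 -c "
from h import *
plan([.465,.3045,.08],0)"
```

```text
t: 1.9
tool_pos: [0.4656, 0.3093, 0.1128]
tool_rot: [-0.006, 3.138, 0.003]
contact_force: [0.4, 0.4, 0.1]
opening: 0.085
grip_force: 0.0
t 1.9 shift [ 0.0008 -0.0049  0.0328] turn [0.002  0.0039 0.0036]
```

```bash
python3 -m jog '[[[0.001,-0.005,0.0],[0.002,0.004,0.004]],[[0.001,-0.005,0.02],[0.002,0.004,0.004]],[[0.001,-0.005,0.033],[0.002,0.004,0.004]],[[0.001,-0.005,0.033],[0.002,0.004,0.004]],[[0.001,-0.005,0.033],[0.002,0.004,0.004]]]'
python3 -m jog '[[[0,0,0],[0,0,0]],[[0,0,0],[0,0,0]],[[0,0,0],[0,0,0]],[[0,0,0],[0,0,0]],[[0,0,0],[0,0,0]]]' 0.2 30
python3 -m jog '[[[0,0,0],[0,0,0]],[[0,0,0],[0,0,0]],[[0,0,0],[0,0,0]],[[0,0,0],[0,0,0]],[[0,0,0],[0,0,0]]]' 0.1 30
python3 -c "
from h import *
plan([.465,.3045,.08],0)"
```

```text
t: 2.4
tool_pos: [0.4636, 0.3027, 0.0773]
tool_rot: [-0.003, -3.137, 0.003]
contact_force: [1.2, 0.2, 0.1]
opening: 0.0856
grip_force: 0.0
t: 2.9
tool_pos: [0.4645, 0.3036, 0.0785]
tool_rot: [-0.003, -3.14, 0.0]
contact_force: [-0.4, 2.0, 5.2]
opening: 0.0216
grip_force: 32.5
t: 3.4
tool_pos: [0.4645, 0.3036, 0.0784]
tool_rot: [-0.003, -3.14, 0.0]
contact_force: [-0.5, 1.2, 5.9]
opening: 0.0218
grip_force: 32.5
t 3.4 shift [-0.0005  0.0009 -0.0016] turn [-0.0003 -0.0018 -0.0018]
```

```bash
python3 -m jog '[[[0,0,0],[0,0,0]],[[0,0,0],[0,0,0]],[[0,0,0],[0,0,0]]]' 0.1 90
python3 -c "
from station import ctrl
o=ctrl.get_obs();print(o['tool_pos'],o['tool_rot'],o['contact_force'],o['wrist_torque'])"
python3 -m jog '[[[0,0,-0.01],[0,0,0]],[[0,0,-0.03],[0,0,0]],[[0,0,-0.06],[0,0,0]],[[0,0,-0.1],[0,0,0]],[[0,0,-0.12],[0,0,0]]]'
python3 -m jog '[[[0,0,0],[0,0,0]],[[0,0,0],[0,0,0]]]'
python3 -c "
from h import *
plan([.425,-.03,.21],0)"
```

```text
t: 3.7
tool_pos: [0.4646, 0.3036, 0.0785]
tool_rot: [-0.003, -3.14, 0.001]
contact_force: [-0.9, 2.0, 5.1]
opening: 0.0209
grip_force: 88.3
[0.46457557 0.30355805 0.07854764] [-2.79970818e-03 -3.14000755e+00  5.50235495e-04] [-0.91304956  2.0408369   5.12106632] [ 0.2988463   0.05141263 -0.03669456]
t: 4.2
tool_pos: [0.4647, 0.3031, 0.2003]
tool_rot: [-0.003, -3.14, 0.002]
contact_force: [0.7, 0.3, -1.1]
opening: 0.0213
grip_force: 88.6
t: 4.4
tool_pos: [0.4634, 0.3026, 0.196]
tool_rot: [-0.003, -3.136, 0.005]
contact_force: [0.0, -0.2, -2.6]
opening: 0.0212
grip_force: 88.7
t 4.4 shift [ 0.0379 -0.3327 -0.0128] turn [-0.003  -0.0054 -0.0019]
```

```bash
python3 -m jog '[[[0.01,-0.03,-0.013],[0,0,0]],[[0.015,-0.07,-0.013],[0,0,0]],[[0.02,-0.11,-0.013],[0,0,0]],[[0.03,-0.15,-0.013],[0,0,0]],[[0.03,-0.19,-0.013],[0,0,0]]]'
python3 -m jog '[[[0.008,-0.04,0],[0,0,0]],[[0.008,-0.08,0],[0,0,0]],[[0.008,-0.11,0],[0,0,0]],[[0.008,-0.135,0],[0,0,0]],[[0.008,-0.143,0],[0,0,0]]]'
python3 -m jog '[[[0,0,0],[0,0,0]],[[0,0,0],[0,0,0]],[[0,0,0],[0,0,0]]]'
python3 -c "
from h import *
from station import optics
d=wcam(); pickle.dump(d,open('w2.pkl','wb'))
b=optics.get_image('side'); pickle.dump(b,open('side2.pkl','wb'))
from station import ctrl
p=ctrl.get_obs()['tool_pos']; print(p)
c=proj(d,[.517,-.03,.062])[0]; u=proj(b,p-[0,0,.03])[0]; print(c,u)
x,y=int(np.clip(c[0]-100,0,360)),int(np.clip(c[1]-130,0,220)); X,Y=int(u[0]-33),int(u[1]-50); print(x,y,X,Y)
A=cv2.resize(d['image'][y:y+200,x:x+200],(600,600),interpolation=cv2.INTER_CUBIC)[:,:500]
B=cv2.resize(b['image'][Y:Y+100,X:X+50],(300,600),interpolation=cv2.INTER_CUBIC)
cv2.imwrite('pics/w2.png',np.hstack([A,B]))"
```

```text
t: 4.9
tool_pos: [0.4311, 0.1117, 0.2072]
tool_rot: [-0.001, -3.132, 0.004]
contact_force: [0.5, -0.4, -2.0]
opening: 0.0207
grip_force: 88.6
t: 5.4
tool_pos: [0.4239, -0.0315, 0.2079]
tool_rot: [-0.008, -3.133, 0.002]
contact_force: [0.5, -0.7, -1.9]
opening: 0.0211
grip_force: 88.7
t: 5.7
tool_pos: [0.4252, -0.0289, 0.2102]
tool_rot: [-0.0, -3.136, 0.002]
contact_force: [0.3, 0.3, -2.1]
opening: 0.0213
grip_force: 88.7
[ 0.42543056 -0.02897156  0.21063041]
[276.48791075 287.51383822] [313.59372355 105.41386432]
176 157 280 55
```

View pics/w2.png

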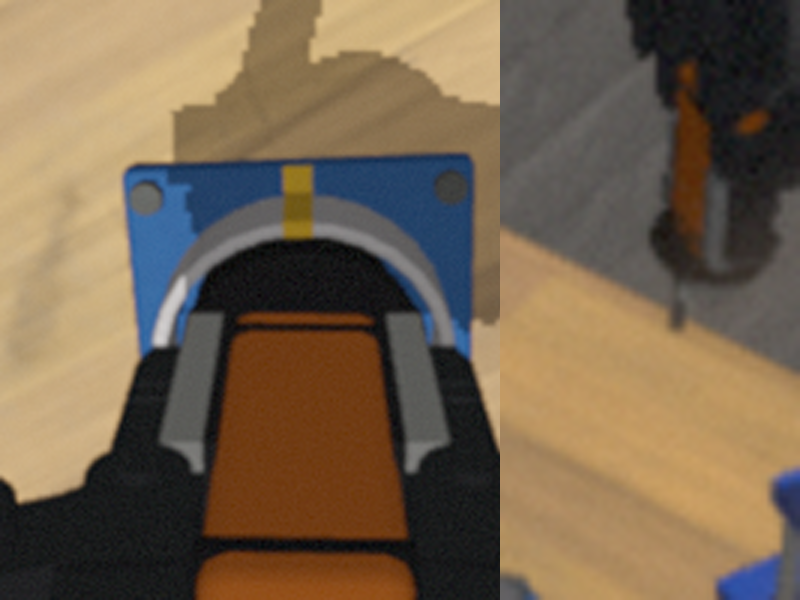

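The picture shows the nest's mark ahead, with the sleeve hidden behind the tool. The pin's lower end is at side crop (678,325).

```bash
python3 -c "
from h import *
b=pickle.load(open('side2.pkl','rb'));p=np.array([.4254,-.029,.2106])
q=onz(b,(280+178/6,55+325/6),.1676); print(q-p, q)
print('flange centre px expected',(proj(b,p-[0,0,.006])-[280,55])*6+[500,0], 'handle top',(proj(b,p+[0,0,.0575])-[280,55])*6+[500,0])
for a in range(-90,91,30): print(a,(proj(b,p+[.01*np.cos(np.radians(a)),.01*np.sin(np.radians(a)),-.043])-[280,55])*6+[500,0])
"
```

```text
[ 0.00465432 -0.00618287 -0.043     ] [ 0.43005432 -0.03518287  0.1676    ]
flange centre px expected [[705.86232332 244.21297353]] handle top [[717.82959175  79.80950432]]
-90 [[685.9345332  313.94530178]]
-60 [[673.72864023 320.50815156]]
-30 [[668.32405784 330.50532107]]
0 [[671.22356739 341.28904422]]
30 [[681.71589243 349.95570021]]
60 [[697.00019238 354.1374978 ]]
90 [[712.92527552 352.68275404]]
```

The hook points to about -47°. I place the tool axis at (0.4975, -0.024) so that the pin goes in about 8 mm towards the mark from the bore's centre.

```bash
python3 -m jog '[[[-0.015,0.001,0.01],[0,0,0]],[[-0.035,0.003,0.03],[0,0,0]],[[-0.055,0.005,0.05],[0,0,0]],[[-0.068,0.005,0.06],[0,0,0]],[[-0.072,0.005,0.065],[0,0,0]]]'
python3 -m jog '[[[0,0,0],[0,0,0]],[[0,0,0],[0,0,0]],[[0,0,0],[0,0,0]]]'
python3 -c "
from h import *
plan([.4975,-.024,.097],0)
from station import optics
b=optics.get_image('side'); pickle.dump(b,open('side3.pkl','wb'))
a=optics.get_image('scene'); 
f=lambda im,x,y:cv2.resize(im[y:y+75,x:x+50],None,fx=8,fy=8,interpolation=cv2.INTER_CUBIC)
cv2.imwrite('pics/w3.png',np.hstack([f(b['image'],255,110),f(a['image'],305,200)]))"
```

```text
t: 6.3
tool_pos: [0.4974, -0.0243, 0.1441]
tool_rot: [-0.001, -3.135, 0.002]
contact_force: [-0.4, -0.1, -0.5]
opening: 0.0211
grip_force: 88.7
t: 6.6
tool_pos: [0.4973, -0.0251, 0.1466]
tool_rot: [-0.003, -3.139, 0.004]
contact_force: [0.7, 0.6, -2.2]
opening: 0.0214
grip_force: 88.7
t 6.6 shift [-0.0003  0.0012  0.0496] turn [-0.0024 -0.0024 -0.0017]
```

View pics/w3.png

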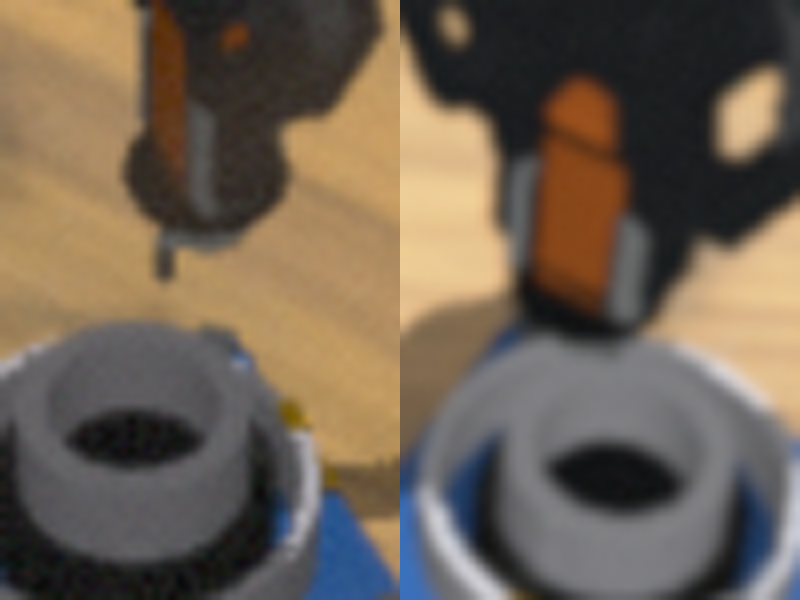

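```bash
python3 -c "
from h import *
b=pickle.load(open('side3.pkl','rb'));p=np.array([.4973,-.0251,.1466])
G=lambda x,y:(255+x/8,110+y/8)
q=onz(b,G(165,275),p[2]-.043); c=onz(b,G(133,400),.062); f=onz(b,G(206,172),p[2]-.0035)
print('pin',q,'bore',c,'rel',q-c,'flange',f,'bias',f-p)
for a in range(-90,91,30): print(a,(proj(b,p+(f-p)*[1,1,0]+[.01*np.cos(np.radians(a)),.01*np.sin(np.radians(a)),-.043])[0]-[255,110])*8)
"
```

```text
pin [ 0.50303083 -0.03120853  0.1036    ] bore [ 0.51179513 -0.03120329  0.062     ] rel [-8.76429674e-03 -5.24214343e-06  4.16000000e-02] flange [ 0.49577954 -0.02336159  0.1431    ] bias [-0.00152046  0.00173841 -0.0035    ]
-90 [188.46270606 261.16197344]
-60 [172.06871051 270.31000823]
-30 [164.28391769 284.17355673]
0 [167.25893321 299.07994679]
30 [180.28043328 311.01669047]
60 [199.8780211  316.72434396]
90 [220.7345341  314.63118902]
```

The pin (side crop (165,275)) is over the bore, 9 mm towards the mark from its centre. Lowering.

```bash
python3 -m jog '[[[0,0,0.01],[0,0,0]],[[0,0,0.025],[0,0,0]],[[0,0,0.038],[0,0,0]],[[0,0,0.046],[0,0,0]],[[0,0,0.0495],[0,0,0]]]'
python3 -m jog '[[[0,0,0],[0,0,0]],[[0,0,0],[0,0,0]],[[0,0,0],[0,0,0]]]'
python3 -m jog '[[[0,0,0],[0,0,0]],[[0,0,0],[0,0,0]]]'
```

```text
t: 7.2
tool_pos: [0.4958, -0.025, 0.0939]
tool_rot: [-0.003, -3.134, 0.002]
contact_force: [-0.3, -0.0, -0.3]
opening: 0.0209
grip_force: 88.7
t: 7.5
tool_pos: [0.4976, -0.0253, 0.0968]
tool_rot: [-0.003, -3.139, 0.004]
contact_force: [0.3, 0.0, -1.9]
opening: 0.0209
grip_force: 88.7
t: 7.7
tool_pos: [0.4973, -0.0253, 0.0965]
tool_rot: [-0.003, -3.138, 0.003]
contact_force: [0.2, 0.5, -2.0]
opening: 0.0211
grip_force: 88.7
```

```bash
python3 -m jog '[[[0.003,-0.003,0],[0,0,0]],[[0.006,-0.006,0],[0,0,0]],[[0.009,-0.007,0],[0,0,0]],[[0.0105,-0.007,0],[0,0,0]],[[0.0105,-0.007,0],[0,0,0]]]'
for i in 1 2 3; do python3 -m jog '[[[0.0005,0,0],[0,0,0]],[[0.001,0,0],[0,0,0]],[[0.001,0,0],[0,0,0]]]' | grep -E 'pos|force: \['; done
```

```text
t: 8.2
tool_pos: [0.4862, -0.0323, 0.096]
tool_rot: [-0.003, -3.138, 0.003]
contact_force: [0.1, -0.2, -0.4]
opening: 0.021
grip_force: 88.7
tool_pos: [0.4856, -0.0322, 0.0961]
contact_force: [0.9, 0.6, -0.5]
tool_pos: [0.4848, -0.0323, 0.0963]
contact_force: [1.1, -0.8, -1.9]
tool_pos: [0.484, -0.0323, 0.0964]
contact_force: [3.5, -0.8, -2.3]
```

```bash
for i in 1 2; do python3 -m jog '[[[0.0003,0,0],[0,0,0]],[[0.0003,0,0],[0,0,0]],[[0.0003,0,0],[0,0,0]]]' | grep -E 'pos|force: \['; done
```

```text
tool_pos: [0.4837, -0.0323, 0.0964]
contact_force: [4.1, -0.8, -2.4]
tool_pos: [0.4835, -0.0323, 0.0964]
contact_force: [5.2, -0.8, -3.2]
```

```bash
cat > n.py <<'E'
import sys,json,os
from h import *
from scipy.optimize import least_squares
from station import ctrl
o=ctrl.get_obs(); L=json.load(open("log.json")) if os.path.exists("log.json") else []
F=np.array(o["contact_force"])[:2]-[.2,.1]; A=np.array(o["tool_pos"])[:2]*1e3
L.append([*A,*F]); json.dump(L,open("log.json","w"))
G=np.array([l for l in L if np.hypot(l[2],l[3])>2.5]); f=np.linalg.norm(G[:,2:],axis=1,keepdims=True);u=G[:,2:]/f
S=G[:,:2]+10*u+u*f/12; c0=np.array([514.2,-33.])
C=least_squares(lambda c:np.r_[np.linalg.norm(S-c,axis=1)-19.5,(c-c0)*.2],c0).x
v=A-C; rho=np.hypot(*v); phi=np.degrees(np.arctan2(v[1],v[0]))%360; m=np.hypot(*F)
p=A+10*F/m-C
d,tgt=float(sys.argv[1]),float(sys.argv[2]) if len(sys.argv)>2 else 6.5
k=.7*np.clip((tgt-m)/5.5,-.8,.5)
print(f"t {o['t']:.1f} z {o['tool_pos'][2]*1e3:.1f} C {C.round(1)} phi {phi:.1f} rho {rho:.2f} |F| {m:.2f} lag {(phi+180-np.degrees(np.arctan2(F[1],F[0]))+180)%360-180:.0f} pin {np.degrees(np.arctan2(p[1],p[0]))%360:.0f} drho {k:.2f}")
n=5;rows=[]
for i in range(1,n+1):
    a=np.radians(phi+d*i/n); w=C+(rho+k*min(1,i/3))*np.array([np.cos(a),np.sin(a)])-A
    rows.append([[round(-w[0]/1e3,4),round(w[1]/1e3,4),0],[0,0,0]])
print(json.dumps(rows).replace(" ",""))
E
python3 n.py 10
```

```text
t 9.7 z 96.4 C [513.3 -33.1] phi 178.6 rho 29.76 |F| 5.11 lag 9 pin 183 drho 0.18
[[[0.0001,-0.001,0],[0,0,0]],[[0.0001,-0.0021,0],[0,0,0]],[[0.0001,-0.0031,0],[0,0,0]],[[-0.0,-0.0042,0],[0,0,0]],[[-0.0002,-0.0052,0],[0,0,0]]]
```

```bash
python3 -m jog '[[[0.0001,-0.001,0],[0,0,0]],[[0.0001,-0.0021,0],[0,0,0]],[[0.0001,-0.0031,0],[0,0,0]],[[0,-0.0042,0],[0,0,0]],[[-0.0002,-0.0052,0],[0,0,0]]]' >/dev/null; python3 n.py 10
```

```text
t 10.2 z 96.4 C [513.  -32.7] phi 187.7 rho 29.63 |F| 5.64 lag -15 pin 180 drho 0.11
[[[-0.0001,-0.001,0],[0,0,0]],[[-0.0003,-0.0021,0],[0,0,0]],[[-0.0005,-0.0031,0],[0,0,0]],[[-0.0007,-0.0041,0],[0,0,0]],[[-0.001,-0.0051,0],[0,0,0]]]
```

```bash
python3 -m jog '[[[-0.0001,-0.001,0],[0,0,0]],[[-0.0003,-0.0021,0],[0,0,0]],[[-0.0005,-0.0031,0],[0,0,0]],[[-0.0007,-0.0041,0],[0,0,0]],[[-0.001,-0.0051,0],[0,0,0]]]' >/dev/null; python3 n.py 12
```

```text
t 10.7 z 96.5 C [513.1 -32.5] phi 197.6 rho 29.66 |F| 5.30 lag -10 pin 193 drho 0.15
[[[-0.0004,-0.0012,0],[0,0,0]],[[-0.0008,-0.0024,0],[0,0,0]],[[-0.0012,-0.0035,0],[0,0,0]],[[-0.0018,-0.0047,0],[0,0,0]],[[-0.0024,-0.0058,0],[0,0,0]]]
```

```bash
python3 -m jog '[[[-0.0004,-0.0012,0],[0,0,0]],[[-0.0008,-0.0024,0],[0,0,0]],[[-0.0012,-0.0035,0],[0,0,0]],[[-0.0018,-0.0047,0],[0,0,0]],[[-0.0024,-0.0058,0],[0,0,0]]]' >/dev/null; python3 n.py 16
```

```text
t 11.2 z 96.4 C [513.  -32.3] phi 209.2 rho 29.81 |F| 5.92 lag -8 pin 205 drho 0.07
[[[-0.0008,-0.0014,0],[0,0,0]],[[-0.0017,-0.0028,0],[0,0,0]],[[-0.0027,-0.0042,0],[0,0,0]],[[-0.0038,-0.0055,0],[0,0,0]],[[-0.005,-0.0067,0],[0,0,0]]]
```

```bash
python3 -m jog '[[[-0.0008,-0.0014,0],[0,0,0]],[[-0.0017,-0.0028,0],[0,0,0]],[[-0.0027,-0.0042,0],[0,0,0]],[[-0.0038,-0.0055,0],[0,0,0]],[[-0.005,-0.0067,0],[0,0,0]]]' >/dev/null; python3 n.py 16
```

```text
t 11.7 z 96.1 C [513.1 -33. ] phi 222.7 rho 29.41 |F| 6.63 lag -19 pin 213 drho -0.02
[[[-0.0012,-0.0012,0],[0,0,0]],[[-0.0024,-0.0023,0],[0,0,0]],[[-0.0036,-0.0033,0],[0,0,0]],[[-0.005,-0.0043,0],[0,0,0]],[[-0.0063,-0.0052,0],[0,0,0]]]
```

```bash
python3 -m jog '[[[-0.0012,-0.0012,0],[0,0,0]],[[-0.0024,-0.0023,0],[0,0,0]],[[-0.0036,-0.0033,0],[0,0,0]],[[-0.005,-0.0043,0],[0,0,0]],[[-0.0063,-0.0052,0],[0,0,0]]]' >/dev/null; python3 n.py 18
```

```text
t 12.2 z 95.6 C [513.  -32.6] phi 237.6 rho 29.76 |F| 6.99 lag -7 pin 234 drho -0.06
[[[-0.0016,-0.0009,0],[0,0,0]],[[-0.0033,-0.0018,0],[0,0,0]],[[-0.005,-0.0025,0],[0,0,0]],[[-0.0068,-0.0031,0],[0,0,0]],[[-0.0086,-0.0036,0],[0,0,0]]]
```

```bash
python3 -m jog '[[[-0.0016,-0.0009,0],[0,0,0]],[[-0.0033,-0.0018,-0.0002],[0,0,0]],[[-0.005,-0.0025,-0.0003],[0,0,0]],[[-0.0068,-0.0031,-0.0004],[0,0,0]],[[-0.0086,-0.0036,-0.0004],[0,0,0]]]' >/dev/null; python3 n.py 18
```

```text
t 12.7 z 95.3 C [513.1 -32.9] phi 253.3 rho 29.44 |F| 6.47 lag -20 pin 244 drho 0.00
[[[-0.0018,-0.0005,0],[0,0,0]],[[-0.0036,-0.0008,0],[0,0,0]],[[-0.0054,-0.0011,0],[0,0,0]],[[-0.0073,-0.0012,0],[0,0,0]],[[-0.0091,-0.0012,0],[0,0,0]]]
```

```bash
python3 -m jog '[[[-0.0018,-0.0005,-0.0003],[0,0,0]],[[-0.0036,-0.0008,-0.0006],[0,0,0]],[[-0.0054,-0.0011,-0.0008],[0,0,0]],[[-0.0073,-0.0012,-0.001],[0,0,0]],[[-0.0091,-0.0012,-0.001],[0,0,0]]]'; python3 n.py 18
```

```text
t: 13.2
tool_pos: [0.5128, -0.0624, 0.0957]
tool_rot: [-0.003, -3.13, -0.007]
contact_force: [-1.7, 6.8, -1.2]
opening: 0.021
grip_force: 88.2
t 13.2 z 95.7 C [513.1 -33. ] phi 269.3 rho 29.45 |F| 6.93 lag -17 pin 261 drho -0.05
[[[-0.0018,0.0001,0],[0,0,0]],[[-0.0037,0.0002,0],[0,0,0]],[[-0.0055,0.0005,0],[0,0,0]],[[-0.0073,0.0009,0],[0,0,0]],[[-0.0091,0.0014,0],[0,0,0]]]
```

```bash
python3 -m jog '[[[-0.0018,0.0001,-0.0001],[0,0,0]],[[-0.0037,0.0002,-0.0003],[0,0,0]],[[-0.0055,0.0005,-0.0005],[0,0,0]],[[-0.0073,0.0009,-0.0006],[0,0,0]],[[-0.0091,0.0014,-0.0006],[0,0,0]]]'>/dev/null; python3 n.py 18
```

```text
t 13.7 z 96.0 C [513.2 -33.1] phi 286.1 rho 29.52 |F| 5.60 lag -17 pin 278 drho 0.11
[[[-0.0018,0.0005,0],[0,0,0]],[[-0.0035,0.0012,0],[0,0,0]],[[-0.0052,0.0019,0],[0,0,0]],[[-0.0069,0.0028,0],[0,0,0]],[[-0.0084,0.0038,0],[0,0,0]]]
```

```bash
python3 -m jog '[[[-0.0018,0.0005,-0.0001],[0,0,0]],[[-0.0035,0.0012,-0.0001],[0,0,0]],[[-0.0052,0.0019,-0.0002],[0,0,0]],[[-0.0069,0.0028,-0.0003],[0,0,0]],[[-0.0084,0.0038,-0.0003],[0,0,0]]]'>/dev/null; python3 n.py 18
```

```text
t 14.2 z 96.2 C [513.3 -33.3] phi 303.3 rho 29.71 |F| 5.24 lag -19 pin 294 drho 0.16
[[[-0.0016,0.001,0],[0,0,0]],[[-0.0031,0.0022,0],[0,0,0]],[[-0.0045,0.0034,0],[0,0,0]],[[-0.0058,0.0047,0],[0,0,0]],[[-0.007,0.0062,0],[0,0,0]]]
```

```bash
python3 -m jog '[[[-0.0016,0.001,0],[0,0,0]],[[-0.0031,0.0022,0],[0,0,0]],[[-0.0046,0.0034,0],[0,0,0]],[[-0.0059,0.0047,0],[0,0,0]],[[-0.0071,0.0061,0],[0,0,0]]]'>/dev/null; python3 n.py 18
```

```text
t 14.7 z 96.3 C [513.4 -33.4] phi 320.7 rho 30.22 |F| 5.76 lag -11 pin 316 drho 0.09
[[[-0.0012,0.0015,0],[0,0,0]],[[-0.0023,0.003,0],[0,0,0]],[[-0.0033,0.0047,0],[0,0,0]],[[-0.0041,0.0064,0],[0,0,0]],[[-0.0049,0.0081,0],[0,0,0]]]
```

```bash
python3 -m jog '[[[-0.0012,0.0015,0],[0,0,0]],[[-0.0023,0.003,0],[0,0,0]],[[-0.0033,0.0047,0],[0,0,0]],[[-0.0041,0.0064,0],[0,0,0]],[[-0.0049,0.0081,0],[0,0,0]]]'>/dev/null; python3 n.py 18
```

```text
t 15.2 z 96.4 C [513.6 -33.5] phi 337.9 rho 30.65 |F| 5.10 lag -11 pin 333 drho 0.18
[[[-0.0007,0.0018,0],[0,0,0]],[[-0.0013,0.0036,0],[0,0,0]],[[-0.0018,0.0055,0],[0,0,0]],[[-0.0021,0.0074,0],[0,0,0]],[[-0.0023,0.0093,0],[0,0,0]]]
```

```bash
python3 -m jog '[[[-0.0008,0.0018,0],[0,0,0]],[[-0.0015,0.0036,0],[0,0,0]],[[-0.002,0.0055,0],[0,0,0]],[[-0.0023,0.0074,0],[0,0,0]],[[-0.0025,0.0093,0],[0,0,0]]]'>/dev/null; python3 n.py 18
```

```text
t 15.7 z 96.5 C [513.8 -33.6] phi 354.9 rho 30.95 |F| 5.57 lag -10 pin 350 drho 0.12
[[[-0.0002,0.0019,0],[0,0,0]],[[-0.0002,0.0039,0],[0,0,0]],[[-0.0001,0.0058,0],[0,0,0]],[[0.0002,0.0078,0],[0,0,0]],[[0.0005,0.0097,0],[0,0,0]]]
```

```bash
python3 -m jog '[[[-0.0002,0.0019,0],[0,0,0]],[[-0.0003,0.0039,0],[0,0,0]],[[-0.0002,0.0058,0],[0,0,0]],[[0.0001,0.0078,0],[0,0,0]],[[0.0004,0.0097,0],[0,0,0]]]'>/dev/null; python3 n.py 18
```

```text
t 16.2 z 96.8 C [514.  -33.6] phi 11.8 rho 31.32 |F| 6.55 lag -14 pin 5 drho -0.01
[[[0.0005,0.0019,0],[0,0,0]],[[0.001,0.0038,0],[0,0,0]],[[0.0017,0.0056,0],[0,0,0]],[[0.0026,0.0074,0],[0,0,0]],[[0.0035,0.0092,0],[0,0,0]]]
```

```bash
python3 -m jog '[[[0.0005,0.0019,0],[0,0,0]],[[0.001,0.0038,0],[0,0,0]],[[0.0017,0.0056,0],[0,0,0]],[[0.0026,0.0074,0],[0,0,0]],[[0.0035,0.0092,0.0002],[0,0,0]]]'>/dev/null; python3 n.py 18
```

```text
t 16.7 z 97.1 C [514.3 -33.5] phi 28.5 rho 31.34 |F| 5.18 lag -28 pin 17 drho 0.17
[[[0.0009,0.0017,0],[0,0,0]],[[0.002,0.0034,0],[0,0,0]],[[0.0032,0.005,0],[0,0,0]],[[0.0045,0.0065,0],[0,0,0]],[[0.0058,0.0079,0],[0,0,0]]]
```

```bash
python3 -m jog '[[[0.0009,0.0017,0.0001],[0,0,0]],[[0.002,0.0034,0.0003],[0,0,0]],[[0.0032,0.005,0.0005],[0,0,0]],[[0.0045,0.0065,0.0007],[0,0,0]],[[0.0058,0.0079,0.0008],[0,0,0]]]'>/dev/null; python3 n.py 18
```

```text
t 17.2 z 96.8 C [514.5 -33.3] phi 45.0 rho 31.62 |F| 5.91 lag -11 pin 40 drho 0.08
[[[0.0014,0.0014,0],[0,0,0]],[[0.0029,0.0027,0],[0,0,0]],[[0.0045,0.0039,0],[0,0,0]],[[0.0062,0.0049,0],[0,0,0]],[[0.008,0.0059,0],[0,0,0]]]
```

```bash
python3 -m jog '[[[0.0014,0.0014,0.0001],[0,0,0]],[[0.0029,0.0027,0.0002],[0,0,0]],[[0.0045,0.0039,0.0003],[0,0,0]],[[0.0062,0.0049,0.0004],[0,0,0]],[[0.008,0.0059,0.0005],[0,0,0]]]'>/dev/null; python3 n.py 18
```

```text
t 17.7 z 96.7 C [514.6 -33. ] phi 61.7 rho 31.62 |F| 5.47 lag -13 pin 56 drho 0.13
[[[0.0018,0.0009,0],[0,0,0]],[[0.0036,0.0017,0],[0,0,0]],[[0.0054,0.0024,0],[0,0,0]],[[0.0074,0.003,0],[0,0,0]],[[0.0093,0.0034,0],[0,0,0]]]
```

```bash
python3 -m jog '[[[0.0018,0.0009,0.0001],[0,0,0]],[[0.0036,0.0018,0.0002],[0,0,0]],[[0.0054,0.0026,0.0003],[0,0,0]],[[0.0074,0.0031,0.0004],[0,0,0]],[[0.0093,0.0035,0.0005],[0,0,0]]]'>/dev/null; python3 n.py 18
```

```text
t 18.2 z 96.7 C [514.6 -32.8] phi 78.3 rho 31.83 |F| 5.49 lag -6 pin 76 drho 0.13
[[[0.002,0.0004,0],[0,0,0]],[[0.004,0.0007,0],[0,0,0]],[[0.006,0.0008,0],[0,0,0]],[[0.008,0.0008,0],[0,0,0]],[[0.01,0.0006,0],[0,0,0]]]
```

```bash
python3 -m jog '[[[0.002,0.0005,0],[0,0,0]],[[0.004,0.0008,0.0001],[0,0,0]],[[0.006,0.001,0.0002],[0,0,0]],[[0.008,0.001,0.0003],[0,0,0]],[[0.01,0.0008,0.0003],[0,0,0]]]'>/dev/null; python3 n.py 18
```

```text
t 18.7 z 96.9 C [514.5 -32.5] phi 94.8 rho 31.74 |F| 5.69 lag -16 pin 88 drho 0.10
[[[0.002,-0.0002,0],[0,0,0]],[[0.004,-0.0005,0],[0,0,0]],[[0.0059,-0.001,0],[0,0,0]],[[0.0078,-0.0016,0],[0,0,0]],[[0.0097,-0.0023,0],[0,0,0]]]
```

```bash
python3 -m jog '[[[0.002,-0.0002,0],[0,0,0]],[[0.004,-0.0005,0.0001],[0,0,0]],[[0.0059,-0.001,0.0002],[0,0,0]],[[0.0078,-0.0016,0.0003],[0,0,0]],[[0.0097,-0.0022,0.0004],[0,0,0]]]'>/dev/null; python3 n.py 18
```

```text
t 19.2 z 97.0 C [514.4 -32.3] phi 111.4 rho 31.62 |F| 7.01 lag -5 pin 109 drho -0.06
[[[0.0018,-0.0008,0],[0,0,0]],[[0.0036,-0.0017,0],[0,0,0]],[[0.0053,-0.0027,0],[0,0,0]],[[0.0069,-0.0038,0],[0,0,0]],[[0.0085,-0.005,0],[0,0,0]]]
```

```bash
python3 -m jog '[[[0.0018,-0.0008,0],[0,0,0]],[[0.0036,-0.0017,0.0001],[0,0,0]],[[0.0053,-0.0027,0.0002],[0,0,0]],[[0.0069,-0.0038,0.0003],[0,0,0]],[[0.0085,-0.005,0.0004],[0,0,0]]]'>/dev/null; python3 n.py 18
```

```text
t 19.7 z 96.9 C [514.3 -32.2] phi 128.1 rho 31.41 |F| 5.04 lag -5 pin 126 drho 0.19
[[[0.0016,-0.0012,0],[0,0,0]],[[0.003,-0.0025,0],[0,0,0]],[[0.0044,-0.0039,0],[0,0,0]],[[0.0057,-0.0055,0],[0,0,0]],[[0.0068,-0.0071,0],[0,0,0]]]
```

```bash
python3 -m jog '[[[0.0016,-0.0012,0],[0,0,0]],[[0.003,-0.0025,0],[0,0,0]],[[0.0044,-0.0039,0.0001],[0,0,0]],[[0.0057,-0.0055,0.0001],[0,0,0]],[[0.0068,-0.0071,0.0002],[0,0,0]]]'>/dev/null; python3 n.py 18
```

```text
t 20.2 z 97.0 C [514.2 -32. ] phi 145.1 rho 31.22 |F| 6.08 lag -14 pin 139 drho 0.05
[[[0.0011,-0.0016,0],[0,0,0]],[[0.0021,-0.0033,0],[0,0,0]],[[0.0029,-0.0051,0],[0,0,0]],[[0.0037,-0.0069,0],[0,0,0]],[[0.0043,-0.0088,0],[0,0,0]]]
```

```bash
python3 -m jog '[[[0.0011,-0.0016,0],[0,0,0]],[[0.0021,-0.0033,0],[0,0,0]],[[0.0029,-0.0051,0.0001],[0,0,0]],[[0.0037,-0.0069,0.0001],[0,0,0]],[[0.0043,-0.0088,0.0002],[0,0,0]]]'>/dev/null; python3 n.py 18
```

```text
t 20.7 z 96.9 C [514.1 -32. ] phi 162.4 rho 31.09 |F| 6.15 lag -12 pin 157 drho 0.04
[[[0.0005,-0.0019,0],[0,0,0]],[[0.001,-0.0038,0],[0,0,0]],[[0.0013,-0.0057,0],[0,0,0]],[[0.0015,-0.0077,0],[0,0,0]],[[0.0015,-0.0096,0],[0,0,0]]]
```

```bash
python3 -m jog '[[[0.0005,-0.0019,0],[0,0,0]],[[0.001,-0.0038,0],[0,0,0]],[[0.0013,-0.0057,0.0001],[0,0,0]],[[0.0015,-0.0077,0.0001],[0,0,0]],[[0.0015,-0.0096,0.0001],[0,0,0]]]'>/dev/null; python3 n.py 18
```

```text
t 21.2 z 96.8 C [514. -32.] phi 179.5 rho 31.05 |F| 6.30 lag -7 pin 176 drho 0.03
[[[-0.0,-0.002,0],[0,0,0]],[[-0.0002,-0.0039,0],[0,0,0]],[[-0.0005,-0.0058,0],[0,0,0]],[[-0.0009,-0.0077,0],[0,0,0]],[[-0.0014,-0.0096,0],[0,0,0]]]
```

```bash
python3 -m jog '[[[0,-0.002,0],[0,0,0]],[[-0.0002,-0.0039,0],[0,0,0]],[[-0.0005,-0.0058,0],[0,0,0]],[[-0.0009,-0.0077,0],[0,0,0]],[[-0.0014,-0.0096,0],[0,0,0]]]'>/dev/null; python3 n.py 16
```

```text
t 21.7 z 96.6 C [513.9 -32. ] phi 196.5 rho 31.04 |F| 6.01 lag -8 pin 193 drho 0.06
[[[-0.0005,-0.0017,0],[0,0,0]],[[-0.0011,-0.0033,0],[0,0,0]],[[-0.0018,-0.0049,0],[0,0,0]],[[-0.0026,-0.0064,0],[0,0,0]],[[-0.0035,-0.0079,0],[0,0,0]]]
```

```bash
python3 -m jog '[[[-0.0005,-0.0017,0],[0,0,0]],[[-0.0011,-0.0033,0],[0,0,0]],[[-0.0018,-0.0049,0],[0,0,0]],[[-0.0026,-0.0064,0],[0,0,0]],[[-0.0035,-0.0079,0],[0,0,0]]]'>/dev/null; python3 n.py 16
```

```text
t 22.2 z 96.4 C [513.8 -32. ] phi 211.3 rho 30.97 |F| 6.74 lag -14 pin 205 drho -0.03
[[[-0.0009,-0.0014,0],[0,0,0]],[[-0.002,-0.0028,0],[0,0,0]],[[-0.0031,-0.0042,0],[0,0,0]],[[-0.0042,-0.0054,0],[0,0,0]],[[-0.0055,-0.0066,0],[0,0,0]]]
```

The full circle is done, with 25° of overlap at 5 to 7 N. Next I release inward and lift.

```bash
python3 -m jog '[[[-0.002,0.001,0],[0,0,0]],[[-0.004,0.0025,0],[0,0,0]],[[-0.006,0.004,0],[0,0,0]],[[-0.007,0.0045,0],[0,0,0]],[[-0.007,0.0045,0],[0,0,0]]]' | grep force
python3 -m jog '[[[0,0,-0.005],[0,0,0]],[[0,0,-0.02],[0,0,0]],[[0,0,-0.05],[0,0,0]],[[0,0,-0.085],[0,0,0]],[[0,0,-0.1],[0,0,0]]]'
python3 -m jog '[[[0,0,0],[0,0,0]],[[0,0,0],[0,0,0]],[[0,0,0],[0,0,0]]]'
python3 -c "
from h import *
plan([.4646,.3036,.20],0)"
```

```text
contact_force: [0.6, 0.3, -1.4]
grip_force: 88.7
t: 23.2
tool_pos: [0.494, -0.0453, 0.2001]
tool_rot: [0.003, 3.138, -0.006]
contact_force: [0.7, -0.1, -0.8]
opening: 0.0209
grip_force: 88.8
t: 23.5
tool_pos: [0.4908, -0.0446, 0.1926]
tool_rot: [-0.003, -3.134, 0.002]
contact_force: [-0.5, 0.8, -1.7]
opening: 0.0213
grip_force: 88.8
t 23.5 shift [ 0.0269  0.3481 -0.0076] turn [-0.0012 -0.0076 -0.0019]
```

```bash
python3 -m jog '[[[0.005,0.03,-0.008],[0,0,0]],[[0.01,0.07,-0.008],[0,0,0]],[[0.015,0.115,-0.008],[0,0,0]],[[0.018,0.155,-0.008],[0,0,0]],[[0.02,0.195,-0.008],[0,0,0]]]' >/dev/null
python3 -m jog '[[[0.003,0.04,0],[0,0,0]],[[0.004,0.08,0],[0,0,0]],[[0.006,0.115,0],[0,0,0]],[[0.007,0.14,0],[0,0,0]],[[0.007,0.153,0],[0,0,0]]]'>/dev/null
python3 -m jog '[[[0,0,0],[0,0,0]],[[0,0,0],[0,0,0]],[[0,0,0],[0,0,0]],[[0,0,0],[0,0,0]],[[0,0,0],[0,0,0]]]'
python3 -m jog '[[[0,0,0],[0,0,0]],[[0,0,0],[0,0,0]],[[0,0,0],[0,0,0]]]'
python3 -c "
from h import *
plan([.4646,.3036,.1325],0)
from station import optics
b=optics.get_image('side');a=optics.get_image('scene'); pickle.dump((b,a),open('s4.pkl','wb'))
f=lambda im,x,y:cv2.resize(im[y:y+75,x:x+50],None,fx=8,fy=8,interpolation=cv2.INTER_CUBIC)
cv2.imwrite('pics/w4.png',np.hstack([f(b['image'],350,220),f(a['image'],172,150)]))"
```

```text
t: 25.0
tool_pos: [0.4659, 0.3025, 0.2023]
tool_rot: [-0.005, -3.138, 0.003]
contact_force: [0.2, -0.3, -2.0]
opening: 0.0212
grip_force: 88.8
t: 25.3
tool_pos: [0.4656, 0.3032, 0.2022]
tool_rot: [-0.003, -3.138, 0.003]
contact_force: [0.6, -0.2, -1.0]
opening: 0.0213
grip_force: 88.8
t 25.3 shift [0.0008 0.0006 0.0697] turn [-0.002  -0.004  -0.0019]
```

View pics/w4.png

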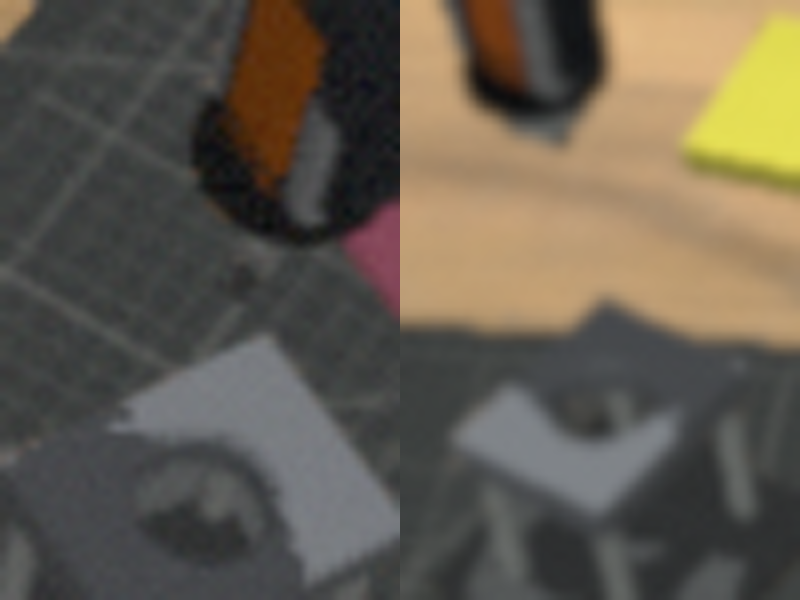

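The tool hangs upright above the hole. Lowering in steps and watching the force.

```bash
python3 -m jog '[[[0.0009,0.0004,0.02],[0,0,0]],[[0.0009,0.0004,0.05],[0,0,0]],[[0.0009,0.0004,0.07],[0,0,0]],[[0.0009,0.0004,0.08],[0,0,0]],[[0.0009,0.0004,0.08],[0,0,0]]]' >/dev/null
python3 -m jog '[[[0,0,0],[0,0,0]],[[0,0,0],[0,0,0]],[[0,0,0],[0,0,0]],[[0,0,0],[0,0,0]]]'
python3 -c "
from h import *
plan([.4646,.3036,.0925],0)"
```

```text
t: 26.3
tool_pos: [0.465, 0.3038, 0.1233]
tool_rot: [-0.003, -3.139, 0.002]
contact_force: [-0.8, -0.1, -3.0]
opening: 0.0214
grip_force: 88.8
t 26.3 shift [ 0.0003 -0.0001  0.0308] turn [-0.0013 -0.0024 -0.0018]
```

```bash
python3 -m jog '[[[0.0003,-0.0001,0.01],[0,0,0]],[[0.0003,-0.0001,0.02],[0,0,0]],[[0.0003,-0.0001,0.028],[0,0,0]],[[0.0003,-0.0001,0.028],[0,0,0]],[[0.0003,-0.0001,0.028],[0,0,0]]]' | grep -E "pos|force: \["
python3 -m jog '[[[0,0,0.004],[0,0,0]],[[0,0,0.009],[0,0,0]],[[0,0,0.009],[0,0,0]],[[0,0,0.009],[0,0,0]],[[0,0,0.009],[0,0,0]]]' | grep -E "pos|force: \["
python3 -m jog '[[[0,0,0],[0,0,0]],[[0,0,0],[0,0,0]]]' | grep -E "pos|force: \["
python3 -c "
from h import *
plan([.4646,.3036,.0785],0)"
```

```text
tool_pos: [0.4637, 0.3032, 0.0935]
contact_force: [0.2, 0.2, -1.1]
tool_pos: [0.4641, 0.3034, 0.0854]
contact_force: [-0.1, -0.1, -1.8]
tool_pos: [0.4641, 0.3034, 0.0854]
contact_force: [-0.7, 1.0, -2.0]
t 27.5 shift [-0.0005  0.0002  0.0069] turn [-0.0019 -0.0037 -0.0018]
```

```bash
python3 -m jog '[[[-0.0004,0.0002,0.002],[0,0,0]],[[-0.0004,0.0002,0.004],[0,0,0]],[[-0.0004,0.0002,0.0058],[0,0,0]],[[-0.0004,0.0002,0.0058],[0,0,0]],[[-0.0004,0.0002,0.0058],[0,0,0]]]' | grep -E "pos|rot|force: \["
for i in 1 2; do python3 -m jog '[[[0,0,0.0004],[0,0,0]],[[0,0,0.0004],[0,0,0]],[[0,0,0.0004],[0,0,0]]]' | grep -E "pos|force: \["; done
```

```text
tool_pos: [0.4643, 0.3035, 0.0793]
tool_rot: [-0.003, -3.137, 0.003]
contact_force: [0.2, -0.6, -1.8]
tool_pos: [0.4644, 0.3035, 0.0791]
contact_force: [-0.2, -0.5, -2.0]
tool_pos: [0.4644, 0.3035, 0.0786]
contact_force: [0.2, 0.5, -0.9]
```

```bash
for i in 1 2; do python3 -m jog '[[[0,0,0.0003],[0,0,0]],[[0,0,0.0003],[0,0,0]],[[0,0,0.0003],[0,0,0]]]' | grep -E "pos|force: \["; done
```

```text
tool_pos: [0.4644, 0.3035, 0.0786]
contact_force: [-1.4, -0.2, 1.5]
tool_pos: [0.4645, 0.3035, 0.0786]
contact_force: [-3.6, -2.0, 5.3]
```

Seated: the flange carries load at the original height. I open, then retreat straight up.

```bash
python3 -m jog '[[[0,0,0],[0,0,0]],[[0,0,0],[0,0,0]],[[0,0,0],[0,0,0]]]' 0.1 20
python3 -m jog '[[[0,0,0],[0,0,0]],[[0,0,0],[0,0,0]],[[0,0,0],[0,0,0]],[[0,0,0],[0,0,0]],[[0,0,0],[0,0,0]]]' 0.9
python3 -m jog '[[[0,0,-0.01],[0,0,0]],[[0,0,-0.03],[0,0,0]],[[0,0,-0.07],[0,0,0]],[[0,0,-0.11],[0,0,0]],[[0,0,-0.15],[0,0,0]]]'
python3 -m jog '[[[0.04,0,0],[0,0,0]],[[0.08,0,0],[0,0,0]],[[0.08,0,0],[0,0,0]],[[0.08,0,0],[0,0,0]]]'
python3 -c "
from h import *
from station import optics
b=optics.get_image('side');a=optics.get_image('scene')
f=lambda im,x,y:cv2.resize(im[y:y+75,x:x+66],None,fx=6,fy=6,interpolation=cv2.INTER_CUBIC)
cv2.imwrite('pics/w5.png',np.hstack([f(b['image'],343,245),f(a['image'],165,172)]))"
```

```text
t: 29.5
tool_pos: [0.4644, 0.3036, 0.0786]
tool_rot: [-0.003, -3.138, 0.003]
contact_force: [-3.3, -2.1, 5.6]
opening: 0.0213
grip_force: 89.5
t: 30.0
tool_pos: [0.4643, 0.3035, 0.0779]
tool_rot: [-0.003, -3.138, 0.003]
contact_force: [-1.1, 0.5, -0.1]
opening: 0.0768
grip_force: 0.0
t: 30.5
tool_pos: [0.4648, 0.3037, 0.2303]
tool_rot: [-0.003, -3.138, 0.003]
contact_force: [0.5, 0.3, 0.3]
opening: 0.0769
grip_force: 0.0
t: 30.9
tool_pos: [0.3847, 0.3041, 0.2292]
tool_rot: [-0.001, -3.139, 0.002]
contact_force: [0.5, 1.0, 0.1]
opening: 0.0768
grip_force: 0.0
```

View pics/w5.png

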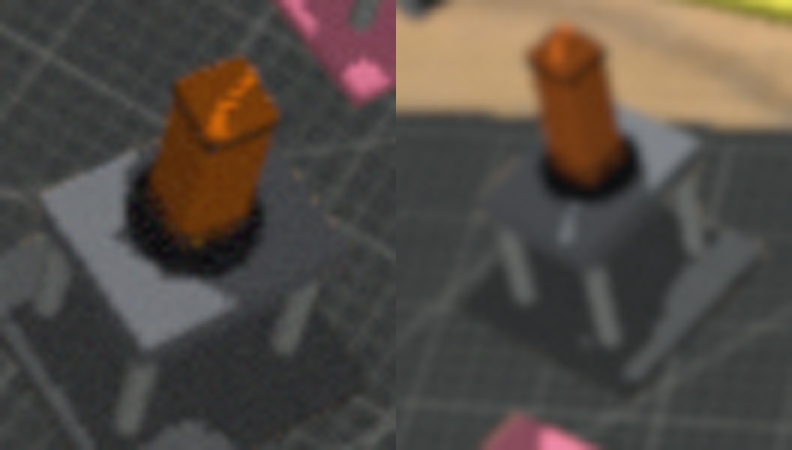

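The tool is upright with its flange flat on the stand, and the gripper is clear.

```bash
python3 -m jog '[[[0,0,0],[0,0,0]],[[0,0,0],[0,0,0]],[[0,0,0],[0,0,0]]]' >/dev/null; python3 -c "
from station import job
print(job.finish_job())"
```

```text
the job is handed in; nothing more can be done
None
```

The bore edge was run one full counter-clockwise circle from the yellow mark, plus about 25° overlap, with the pull reading 5–7 N at each check; the tool is back in its stand, upright and released, and the job was handed in at about 31 s.

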